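Load a test coupon into a split cell and hold the cell shut

ROBOT

A 7-joint arm with a two-finger parallel gripper is mounted at the origin on the work surface. World frame = base frame: x ahead of the robot, y to its left, z up, the work surface at z = 0. Lengths are in m, angles in rad, forces in N, time in s.
With the tool pointing down it reaches from about 0.4 to 0.85 m from the base axis. Payload 4.5 kg.
Tool frame: the origin (TCP) lies between the finger pads; the fingertips stand 17 mm ahead of it and the grasp point (between the pads) lies 2 mm behind it; z points along the fingers, y is the direction in which the jaws open and shut (so a half turn about z gives the same grasp; the last joint's range is limited). The gripper opens to 85 mm and grips with 20 to 120 N. Pads are 22 mm wide; open, the fingers measure 114 mm over their backs; the gripper's body (76 mm by 85 mm) begins 54 mm behind the grasp point. The pads swing forward as they close: fully open they stand 13 mm farther back than shut.
Start: joints at [-1.103, 0.689, -0.195, 1.565, 0.157, 0.902, -0.215], TCP at [0.263, 0.567, 0.248] pointing down, gripper open.
Joint ranges: [-3.01, 3.01], [-0.46, 2.08], [-1.47, 1.51], [0.13, 2.56], [-1, 4.14], [0.04, 2.09], [-2.66, 2.66]. Speed limits (rad/s): [2.57, 2.57, 3.14, 3.14, 3.14, 3.14, 3.14].

INTERFACE

Orientations are given as a rotation vector (axis times angle).
In Python, from station import env, vision gives the robot as it stands.
- The arm moves only by the tool play_rows, never from a script. Its argument "commands" is a list of rows, each an object of numbers: "dx", "dy", "dz": the shift along the tool's x, y, z in units of 0.5 m (1.0 is 0.5 m); "rx", "ry", "rz": the turn, a rotation vector about the tool's x, y, z in units of pi rad (1.0 is pi rad). A call has exactly 10 rows; each row shifts and turns the commanded pose from where the row before left it, along the tool's axes as they then stand; what a row does not reach is not made up. A row lasts 1/8 s, in which the tool goes at most 62.5 mm and 10.7 degrees, less where a joint would pass 70% of its speed; a pose out of reach is approached as far as the arm can. A call with a number of a shift or a turn outside -1 to 1 is refused whole. A call with a gripper value outside its range is refused whole. "jaw" is the closure, from 0 (fully open) to 1 (shut), set as the call begins (left out, the last holds). The fingers move at their own pace and stop on an object; the grip force is fixed at half the most. Time passes only in rows, so rows that do not move let the fingers close, or fill a call up. It gives the time, the measured TCP pose, the force and the opening at its end, in the units of the state.
- env.observe(): the state, without advancing time (a new reading comes with each control period).
- vision.snapshot(name): name is "side" or "top" or "wrist"; returns a dict with "img" (420x560x3 uint8, red, green, blue), "K" (3x3 intrinsics, pixels), "dist" ([k1, k2, p1, p2, k3] as OpenCV has them; the pictures are not rectified), "xyz" and "attitude" of the camera in the world; the wrist camera has in their place "mount" (4x4, takes a point from camera to tool coordinates, whose origin is the TCP and whose axes are the flange's). Camera axes: x right, y down, z forward; pixel columns grow to the right and rows downward; lengths in m; the calibration is good to about 2 mm. A picture is of the moment at which its call begins: read the wrist's pose just before it. There is no depth.
- env.hand_in(): hands the job in, once; it reports no verdict.
The state is a dict: "time_s": time; "q": joint angles; "qd": joint speeds; "joint_torque": joint torques, N m; "position": TCP position; "eef_rot": TCP orientation; "ft_force": force on the tool from outside, world axes, zero at the start; "ft_torque": the same for the moment, N m; "grip_width": finger opening in m.
Only numpy, scipy, OpenCV 4.12 (cv2) and the standard library are available. Lean on these libraries where they do the work, as an engineer would, in place of code of your own. Each camera call takes 0.05 s, during which the arm holds its last target. There are 200 camera calls.

TASK

Take the steel test coupon with the rectangular block head out of the rack and slide it edgewise, upright and fully home, into the slot of the cell's lower half, then let go of it. Then fit the loose cover half over the two dowels and press it down flat against the lower half, squeezing the sprung seal fully in, and finish while still holding it pressed shut with the gripper (do not let go: the seal would push it open again). Leave everything else where it stands.

Things in the scene. Friction and masses are not known exactly. Their poses are not given: they have to be found in the camera images.
- coupon_head (a point): Centre of the head of the loose steel test coupon (85 g, 68 mm tall), upright in one rack slot, here 70 mm above the table. From the bottom: blade 48 (x) by 5 (y) by 28 mm high, neck 30 by 5 by 16, grey block head 30 (x) by 12 (y) by 24 high, to grip across y. Its bottom edge is 56 mm below this point. z up. Goes in either way round.
- base_face (a point): Centre of the top face of the cell's lower half, an aluminium block fixed to the table, 112 (x) by 52 (y), face 42 mm above the table; a foot 8 mm high reaches 75 mm either side along x. Two steel dowels, 10 mm diameter, 22 mm tall, the top 6 mm tapering to 5 mm diameter, stand on the face at x = +41 and -41 mm. z up.
- base_slot (a point): Centre of the floor of the slot in the lower half's face, 30 mm below the face: slot 52 mm long along x, 7 mm wide (y), 2 mm chamfers at the mouth. A coupon fully home stands on this floor, its head centre 56 mm above it (26 mm above the face), its whole 48 mm blade inside the slot. z up.
- seal (a joint): How far the rubber seal frame (64 by 44 mm outside, 5 to 8 mm wide, around the slot, between the dowels) is pressed into the lower half: 0 = free, 6 mm proud of the face; 0.006 m = flush with the face. Sprung: pushes up with 6 N when free, 14 N when flush; the cover's weight alone does not press it in.
- cover_center (a point): Centre (half-way up) of the loose cover half, aluminium, 112 (x) by 50 (y) by 36 mm high, 0.38 kg, lying flat, right way up. Through it go a 46 (x) by 26 (y) mm window in the middle, which the coupon's head passes, and two 12 mm dowel holes at x = +41 and -41 mm. Grip across y. z up; fits either way round. Shut, it is 18 mm above the lower half's face, long axes alike.
- rack: White plastic rack fixed to the table, 170 (x) by 44 (y) by 40 mm high; origin at the centre of its underside. Two slots end to end along x, centred at x = +42 and -42 mm, each 52 mm long, 7 mm wide and 26 mm deep. The coupon stands in one, a thin electrode in the other.
- electrode_mid (a point): Bystander: middle of a thin electrode standing in the rack's other slot: blade 26 mm wide, with a round glass rod head 14 mm in diameter, 60 mm tall in all. Leave it there.
- vial: Bystander: small amber vial, 22 mm in diameter, 50 mm tall; origin under its centre.
- jar: Bystander: small glass jar, 36 mm in diameter, 45 mm tall; origin under its centre.
- beaker: Bystander: glass beaker, 64 mm in diameter, 80 mm tall; origin under its centre.
- spatula: Bystander: flat steel laboratory spatula, about 190 mm long and 4 mm thick, lying on the table; length along its x.
- reagent: Bystander: grey plastic reagent jar, 60 mm in diameter, 110 mm tall; origin under its centre.
Mind the look-alikes: they are no part of the job. Leave any blue or brown look-alike of the part that bears cover_center alone.

How it is judged:
By the outcome, as a careful person would: the job done as asked, in the order asked, and still so for the second after the job is handed in, while the arm keeps its last pose, push and grip.
It also fails if it takes over 69 s, if anything falls off the work surface, if the arm or the gripper's body presses on something with over 40 N, if the wrist force passes 120 N, or if a joint passes its speed limit or range.

## Working session

There is one attempt and no reset: what is moved stays moved. The work goes in short steps, Python scripts to look and compute and a tool call to move; the robot and the scene stay as the last step left them, time stands still between calls to the robot, and variables do not carry over. Pictures are saved under pics/ and viewed, about 8 in all and at most 12, crops included, and the job is handed in when it is done.

Besides the shell and the picture viewer there is one more tool, called after "Request:" as name(argument=value, ...), one argument or row to a line, values as JSON. play_rows: Moves the arm, as the interface text tells. Shifts and turns lie within -1 to 1; 1 stands for 0.5 m of shift or pi rad of turn. Its arguments: {"type":"object","properties":{"commands":{"type":"array"},"jaw":{"type":"number"}},"required":["commands"]}

```bash
ls; mkdir -p pics; python3 - <<'E'
from station import env, vision
import cv2,numpy as np
o=env.observe()
for k,v in o.items(): print(k,np.round(v,4))
for n in ["top","side","wrist"]:
    s=vision.snapshot(n)
    cv2.imwrite(f"pics/{n}0.png",s["img"][:,:,::-1])
    print(n,{k:np.round(v,4).tolist() for k,v in s.items() if k!="img"})
E
```

```text
pics
time_s 0.0
q [-1.1032  0.69   -0.1945  1.5664  0.1573  0.9025 -0.2151]
qd [ 0.0001 -0.0002 -0.0007  0.0005  0.0004 -0.0001 -0.0013]
joint_torque [ 5.00000e-04 -5.39599e+01 -1.26620e+00 -1.58543e+01  9.10000e-03
  9.50000e-03 -0.00000e+00]
position [0.2625 0.5665 0.2475]
eef_rot [-6.7590e-01 -3.0677e+00  3.0000e-03]
ft_force [ 0.4477 -0.8684 -0.1563]
ft_torque [0.0323 0.0009 0.0207]
grip_width 0.0855
top {'K': [[497.3493, 0.0, 284.0023], [0.0, 497.3493, 201.5559], [0.0, 0.0, 1.0]], 'dist': [-0.1596, 0.0, 0.0, 0.0, 0.0], 'xyz': [0.3935, 0.0952, 1.3918], 'attitude': [-2.182, 2.1456, -0.1656]}
side {'K': [[460.523, 0.0, 281.578], [0.0, 460.523, 205.8142], [0.0, 0.0, 1.0]], 'dist': [-0.0346, 0.0, 0.0, 0.0, 0.0], 'xyz': [0.0899, -0.5644, 0.6941], 'attitude': [-2.1144, 0.6961, -0.3338]}
wrist {'K': [[318.8353, 0.0, 282.6089], [0.0, 318.8353, 213.0202], [0.0, 0.0, 1.0]], 'dist': [-0.0128, 0.0, 0.0, 0.0, 0.0], 'mount': [[-0.0006, -0.9496, -0.3136, 0.0813], [1.0, -0.0007, 0.0001, 0.0003], [-0.0003, -0.3136, 0.9496, -0.1262], [0.0, 0.0, 0.0, 1.0]]}
```

```bash
python3 -c "
import cv2
a=cv2.imread('pics/top0.png');cv2.imwrite('pics/top0b.png',cv2.resize(a,(800,600),interpolation=cv2.INTER_CUBIC))"
```

```text
(no output)
```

View pics/top0b.png

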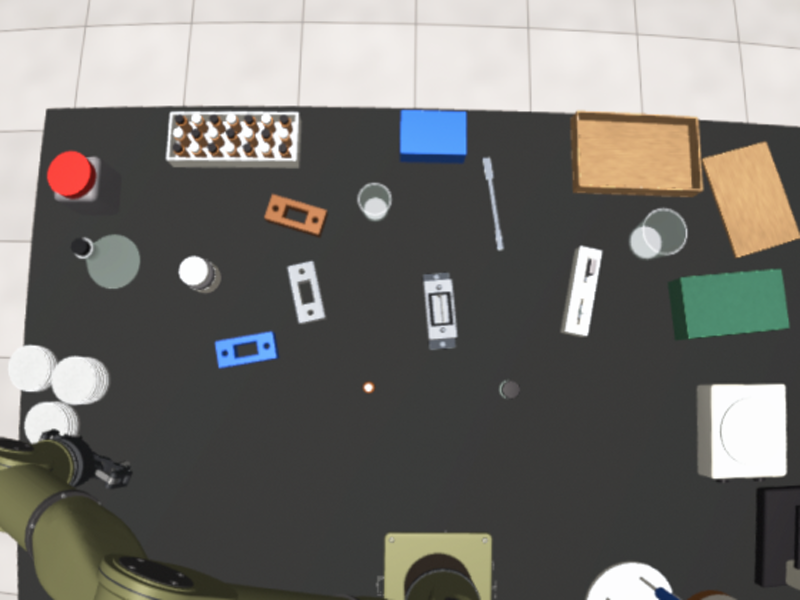

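View pics/side0.png

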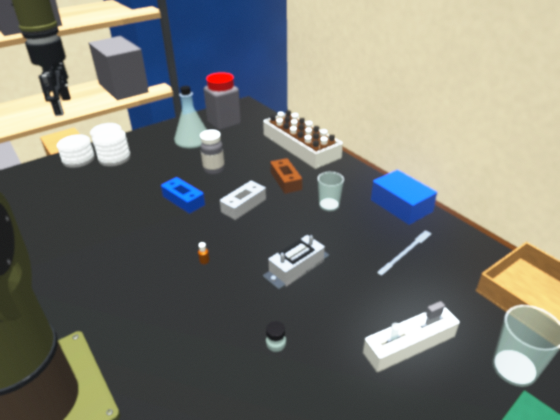

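The top view, scaled by 1.43, shows the rack at (581,291) with the coupon head at its far end (590,267). The lower half is at (440,310) and the aluminium cover at (306,292). Next I'll enlarge these three areas.

```bash
cat > h.py <<'E'
import numpy as np, cv2
from scipy.spatial.transform import Rotation as R
from station import env, vision
def cam(name, s, o=None):
    if name=="wrist":
        M=np.array(s["mount"]); Rt=R.from_rotvec(o["eef_rot"]).as_matrix()
        return Rt@M[:3,:3], Rt@M[:3,3]+np.array(o["position"])
    return R.from_rotvec(s["attitude"]).as_matrix(), np.array(s["xyz"])
def pix2w(uv,z,K,dist,Rc,t):
    p=cv2.undistortPoints(np.array(uv,float).reshape(-1,1,2),np.array(K),np.array(dist)).reshape(-1,2)
    d=np.c_[p,np.ones(len(p))]@Rc.T
    z=np.broadcast_to(z,len(p))
    return t+d*((z-t[2])/d[:,2])[:,None]
def w2pix(P,K,dist,Rc,t):
    return cv2.projectPoints(((np.array(P,float)-t)@Rc).reshape(-1,1,3),np.zeros(3),np.zeros(3),np.array(K),np.array(dist))[0].reshape(-1,2)
E
python3 - <<'E'
import cv2,numpy as np
a=cv2.imread('pics/top0.png')
t=[]
for cx,cy in [(407,203),(308,218),(214,204)]:
    t.append(cv2.resize(a[cy-45:cy+45,cx-22:cx+22],None,fx=6,fy=6,interpolation=cv2.INTER_CUBIC))
cv2.imwrite('pics/c1.png',np.hstack(t)); print(np.hstack(t).shape)
E
```

```text
(540, 792, 3)
```

View pics/c1.png

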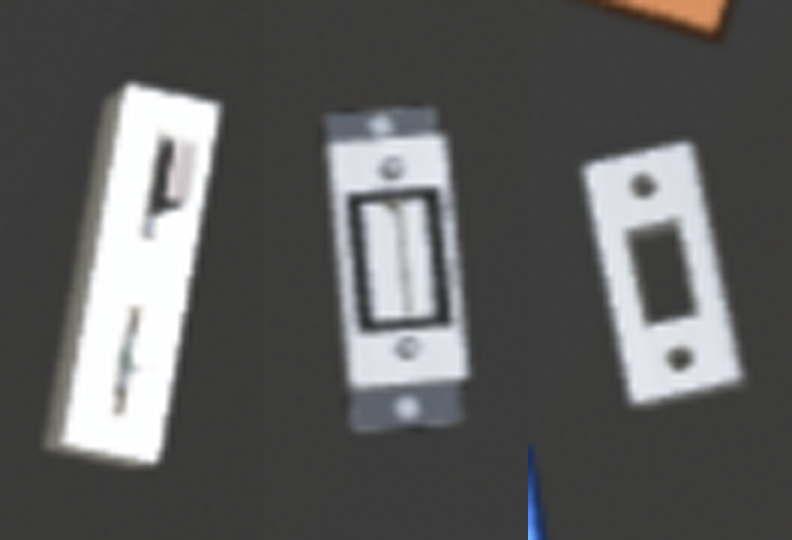

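The enlarged crop shows:
- **Rack:** top corners at about (128,83), (222,103), (157,465) and (60,443), with the head top at about (181,172).
- **Lower half:** face corners at (327,140), (445,135), (468,380) and (350,388).
- **Cover:** corners at (582,163), (690,143), (743,382) and (633,404).

```bash
python3 - <<'E'
from h import *
s=vision.snapshot("top"); Rc,t=cam("top",s)
def q(pts,tile,z):
    c=[(407,203),(308,218),(214,204)][tile]
    uv=[((x-264*tile+.5)/6-.5+c[0]-22,(y+.5)/6-.5+c[1]-45) for x,y in pts]
    return pix2w(uv,z,s["K"],s["dist"],Rc,t)
for n,p,i,z in [("rack",[(128,83),(222,103),(157,465),(60,443)],0,.04),("head",[(181,140),(181,206)],0,.082),("base",[(327,140),(445,135),(468,380),(350,388)],1,.042),("dowel",[(392,167),(407,347)],1,.064),("cover",[(582,163),(690,143),(743,382),(633,404)],2,.036),("holes",[(643,185),(680,358)],2,.036)]:
    w=q(p,i,z)[:,:2]
    if len(w)==4:
        L=(w[0]+w[1]-w[2]-w[3])/2; W=(w[0]+w[3]-w[1]-w[2])/2
        print(n,w.mean(0).round(4),"len",np.linalg.norm(L).round(4),np.linalg.norm(W).round(4),"yaw",np.degrees(np.arctan2(L[1],L[0])).round(1))
    else:
        L=w[0]-w[1];print(n,w.mean(0).round(4),np.linalg.norm(L).round(4),np.degrees(np.arctan2(L[1],L[0])).round(1))
print(R.from_rotvec(env.observe()["eef_rot"]).as_matrix().round(3))
E
```

```text
rack [ 0.5743 -0.2797] len 0.1732 0.0463 yaw -11.6
head [ 0.6141 -0.2867] 0.0303 -1.3
base [0.533  0.0011] len 0.1133 0.054 yaw 5.9
dowel [0.5323 0.0018] 0.0813 5.3
cover [0.562  0.2594] len 0.1138 0.0509 yaw 14.0
holes [0.5625 0.2596] 0.0819 13.9
[[-0.907  0.42  -0.   ]
 [ 0.42   0.907 -0.001]
 [-0.    -0.001 -1.   ]]
```

Request:
play_rows(
  commands=[
    {"dx":-0.068,"dy":-0.0627},
    {"dx":-0.068,"dy":-0.0627},
    {"dx":-0.068,"dy":-0.0627},
    {"dx":-0.068,"dy":-0.0627},
    {"dx":-0.068,"dy":-0.0627},
    {"dx":-0.068,"dy":-0.0627},
    {"dx":-0.068,"dy":-0.0627},
    {"dx":-0.068,"dy":-0.0627},
    {"dx":-0.068,"dy":-0.0627},
    {"dx":-0.068,"dy":-0.0627},
  ],
  jaw=0,
)

```text
$.commands[0]: bad value
```

Request:
play_rows(
  commands=[
    {"dx":-0.068,"dy":-0.0627,"dz":0.006},
    {"dx":-0.068,"dy":-0.0627,"dz":0.006},
    {"dx":-0.068,"dy":-0.0627,"dz":0.006},
    {"dx":-0.068,"dy":-0.0627,"dz":0.006},
    {"dx":-0.068,"dy":-0.0627,"dz":0.006},
    {"dx":-0.068,"dy":-0.0627,"dz":0.006},
    {"dx":-0.068,"dy":-0.0627,"dz":0.006},
    {"dx":-0.068,"dy":-0.0627,"dz":0.006},
    {"rz":-0.037,"dx":-0.068,"dy":-0.0627},
    {"rz":-0.0374,"dx":-0.068,"dy":-0.0627},
  ],
)

```text
$.commands[0]: bad value
```

Request:
play_rows(
  commands=[
    {"dx":-0.068,"dy":-0.0627,"dz":0,"rx":0,"ry":0,"rz":0},
    {"dx":-0.068,"dy":-0.0627,"dz":0,"rx":0,"ry":0,"rz":0},
    {"dx":-0.068,"dy":-0.0627,"dz":0,"rx":0,"ry":0,"rz":0},
    {"dx":-0.068,"dy":-0.0627,"dz":0,"rx":0,"ry":0,"rz":0},
    {"dx":-0.068,"dy":-0.0627,"dz":0,"rx":0,"ry":0,"rz":0},
    {"dx":-0.068,"dy":-0.0627,"dz":0,"rx":0,"ry":0,"rz":0},
    {"dx":-0.068,"dy":-0.0627,"dz":0,"rx":0,"ry":0,"rz":0},
    {"dx":-0.068,"dy":-0.0627,"dz":0,"rx":0,"ry":0,"rz":0},
    {"dx":-0.068,"dy":-0.0627,"dz":0,"rx":0,"ry":0,"rz":0},
    {"dx":-0.068,"dy":-0.0627,"dz":0,"rx":0,"ry":0,"rz":0},
  ],
  jaw=0,
)

```text
time_s: 1.45
position: [0.4399, 0.1384, 0.2483]
eef_rot: [0.676, 3.068, 0.0]
ft_force: [0.4, 0.3, 0.3]
grip_width: 0.0855
```

Request:
play_rows(
  commands=[
    {"dx":-0.0846,"dy":-0.0783,"dz":0.007,"rx":0,"ry":0,"rz":0},
    {"dx":-0.0846,"dy":-0.0783,"dz":0.007,"rx":0,"ry":0,"rz":0},
    {"dx":-0.0846,"dy":-0.0783,"dz":0.007,"rx":0,"ry":0,"rz":0},
    {"dx":-0.0846,"dy":-0.0783,"dz":0.007,"rx":0,"ry":0,"rz":0},
    {"dx":-0.0846,"dy":-0.0783,"dz":0.007,"rx":0,"ry":0,"rz":0},
    {"dx":-0.0846,"dy":-0.0783,"dz":0.007,"rx":0,"ry":0,"rz":0},
    {"dx":-0.0846,"dy":-0.0783,"dz":0.007,"rx":0,"ry":0,"rz":0},
    {"dx":-0.0846,"dy":-0.0783,"dz":0.007,"rx":0,"ry":0,"rz":0},
    {"dx":0,"dy":0,"dz":0,"rx":0,"ry":0,"rz":-0.0372},
    {"dx":0,"dy":0,"dz":0,"rx":0,"ry":0,"rz":-0.0372},
  ],
)

```text
time_s: 2.7
position: [0.6145, -0.2876, 0.2194]
eef_rot: [-0.31, -3.125, -0.001]
ft_force: [0.4, 0.4, -0.0]
grip_width: 0.0858
```

```bash
python3 - <<'E'
from h import *
o=env.observe(); s=vision.snapshot("wrist"); Rc,t=cam("wrist",s,o)
np.savez("w1.npz",R=Rc,t=t,K=s["K"],d=s["dist"])
print(o["position"],o["eef_rot"],np.round(o["q"],2),R.from_rotvec(o["eef_rot"]).as_matrix()[:2,0])
print(w2pix([[.6154,-.2881,.082],[.5743,-.2797,.04]],s["K"],s["dist"],Rc,t))
cv2.imwrite("pics/w1.png",cv2.resize(s["img"][:,:,::-1],(784,588),interpolation=cv2.INTER_CUBIC))
E
```

```text
[ 0.61453225 -0.28757302  0.21943375] [-3.10295334e-01 -3.12531088e+00 -5.55805765e-04] [ 0.55  0.81 -0.35  1.41  0.3   0.98  1.5 ] [-0.98047715  0.19663077]
[[281.59273194 207.75622064]
 [281.78691613 152.47527482]]
```

View pics/w1.png

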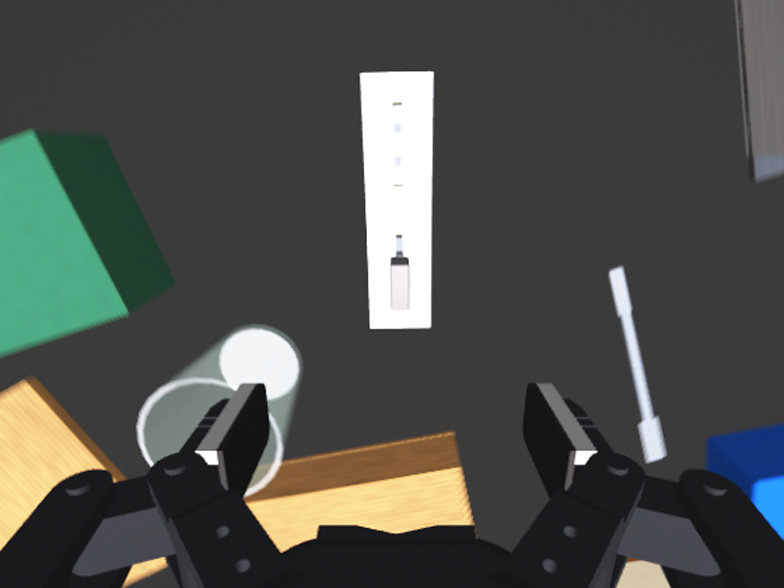

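The wrist view at 1.4 times scale shows the head's top face at x 391–409 and y 265–309. The rack edge runs close to vertical, and the beaker base is at (260,362).

```bash
python3 - <<'E'
from h import *
f=np.load("w1.npz"); 
def g(p,z): return pix2w(np.array(p)/1.4,z,f["K"],f["d"],f["R"],f["t"])[:,:2]
h=g([(400,266),(400.5,309),(391,287),(409,287)],.082); print("head",h.round(4),h.mean(0).round(4),np.degrees(np.arctan2(*(h[1]-h[0])[::-1])))
r=g([(361,72),(433,71),(431,328),(371,328)],.04); L=(r[2]+r[3]-r[0]-r[1]); c=r.mean(0); yaw=np.arctan2(L[1],L[0])
print("rack",c,np.degrees(yaw),c+.042*np.array([np.cos(yaw),np.sin(yaw)]),np.linalg.norm(L)/2)
b=g([(260,362)],.003)[0]; print("beaker",b)
o=env.observe();A=R.from_rotvec(o["eef_rot"]).as_matrix();P=o["position"]
for w in (h.mean(0),b): print("tool",A[:2,:2].T@(w-P[:2]))
E
```

```text
head [[ 0.6006 -0.2815]
 [ 0.6278 -0.2866]
 [ 0.6126 -0.2896]
 [ 0.6148 -0.2787]] [ 0.6139 -0.2841] -10.552951357661161
rack [ 0.57316065 -0.27623942] -10.331251309805344 [ 0.61447972 -0.28377165] 0.17100763337636968
beaker [ 0.67894522 -0.41743709]
tool [0.00118084 0.0028401 ]
tool [-0.08829207 -0.11548591]
```

Request:
play_rows(
  commands=[
    {"dx":0.001,"dy":0.0056,"dz":0,"rx":0,"ry":0,"rz":-0.003},
    {"dx":0,"dy":0,"dz":0.045,"rx":0,"ry":0,"rz":0},
    {"dx":0,"dy":0,"dz":0.045,"rx":0,"ry":0,"rz":0},
    {"dx":0,"dy":0,"dz":0.045,"rx":0,"ry":0,"rz":0},
    {"dx":0,"dy":0,"dz":0.045,"rx":0,"ry":0,"rz":0},
    {"dx":0,"dy":0,"dz":0.045,"rx":0,"ry":0,"rz":0},
    {"dx":0,"dy":0,"dz":0.036,"rx":0,"ry":0,"rz":0},
    {"dx":0,"dy":0,"dz":0.025,"rx":0,"ry":0,"rz":0},
    {"dx":0,"dy":0,"dz":0.011,"rx":0,"ry":0,"rz":0},
    {"dx":0,"dy":0,"dz":0,"rx":0,"ry":0,"rz":0},
  ],
)

```text
time_s: 4.0
position: [0.615, -0.2838, 0.0718]
eef_rot: [0.299, 3.127, 0.0]
ft_force: [-1.1, 0.4, -0.0]
grip_width: 0.0855
```

Request:
play_rows(
  commands=[
    {"dx":0,"dy":0,"dz":0,"rx":0,"ry":0,"rz":0},
    {"dx":0,"dy":0,"dz":0,"rx":0,"ry":0,"rz":0},
    {"dx":0,"dy":0,"dz":0,"rx":0,"ry":0,"rz":0},
    {"dx":0,"dy":0,"dz":0,"rx":0,"ry":0,"rz":0},
    {"dx":0,"dy":0,"dz":0,"rx":0,"ry":0,"rz":0},
    {"dx":0,"dy":0,"dz":0,"rx":0,"ry":0,"rz":0},
    {"dx":0,"dy":0,"dz":0,"rx":0,"ry":0,"rz":0},
    {"dx":0,"dy":0,"dz":0,"rx":0,"ry":0,"rz":0},
    {"dx":0,"dy":0,"dz":0,"rx":0,"ry":0,"rz":0},
    {"dx":0,"dy":0,"dz":0,"rx":0,"ry":0,"rz":0},
  ],
  jaw=1,
)

```text
time_s: 5.25
position: [0.6151, -0.2842, 0.072]
eef_rot: [0.299, 3.127, -0.001]
ft_force: [-1.6, -1.6, 5.2]
grip_width: 0.0115
```

```bash
python3 - <<'E'
from h import *
o=env.observe();print({k:np.round(o[k],4).tolist() for k in("time_s","position","eef_rot","ft_force","ft_torque","grip_width")})
E
```

```text
{'time_s': 5.25, 'position': [0.6151, -0.2842, 0.072], 'eef_rot': [0.2993, 3.1268, -0.0007], 'ft_force': [-1.6358, -1.5707, 5.176], 'ft_torque': [-0.4261, 0.1496, 0.0188], 'grip_width': 0.0115}
```

Request:
play_rows(
  commands=[
    {"dx":0,"dy":0,"dz":-0.03,"rx":0,"ry":0,"rz":0},
    {"dx":0,"dy":0,"dz":-0.076,"rx":0,"ry":0,"rz":0},
    {"dx":0,"dy":0,"dz":-0.08,"rx":0,"ry":0,"rz":0},
    {"dx":0,"dy":0,"dz":-0.07,"rx":0,"ry":0,"rz":0},
    {"dx":0.04,"dy":0.06,"dz":0,"rx":0,"ry":0,"rz":0},
    {"dx":0.05,"dy":0.08,"dz":0,"rx":0,"ry":0,"rz":0},
    {"dx":0.05,"dy":0.08,"dz":0,"rx":0,"ry":0,"rz":0},
    {"dx":0.05,"dy":0.08,"dz":0,"rx":0,"ry":0,"rz":0},
    {"dx":0.05,"dy":0.07,"dz":0,"rx":0,"ry":0,"rz":0},
    {"dx":0.03,"dy":0.04,"dz":0,"rx":0,"ry":0,"rz":0},
  ],
)

```text
time_s: 6.5
position: [0.5198, -0.0534, 0.2003]
eef_rot: [-0.293, -3.127, -0.003]
ft_force: [0.2, -0.2, -0.8]
grip_width: 0.011
```

Request:
play_rows(
  commands=[
    {"dx":0,"dy":0,"dz":0,"rx":0,"ry":0,"rz":-0.03},
    {"dx":0,"dy":0,"dz":0,"rx":0,"ry":0,"rz":-0.04},
    {"dx":0,"dy":0,"dz":0,"rx":0,"ry":0,"rz":-0.0212},
    {"dx":0,"dy":0,"dz":0,"rx":0,"ry":0,"rz":0},
    {"dx":0,"dy":0,"dz":0,"rx":0,"ry":0,"rz":0},
    {"dx":0,"dy":0,"dz":0,"rx":0,"ry":0,"rz":0},
    {"dx":0,"dy":0,"dz":0,"rx":0,"ry":0,"rz":0},
    {"dx":0,"dy":0,"dz":0,"rx":0,"ry":0,"rz":0},
    {"dx":0,"dy":0,"dz":0,"rx":0,"ry":0,"rz":0},
    {"dx":0,"dy":0,"dz":0,"rx":0,"ry":0,"rz":0},
  ],
)

```text
time_s: 7.75
position: [0.5212, -0.0569, 0.1997]
eef_rot: [0.15, -3.138, -0.0]
ft_force: [-0.4, -0.5, -1.6]
grip_width: 0.011
```

```bash
python3 - <<'E'
from h import *
o=env.observe(); s=vision.snapshot("wrist"); Rc,t=cam("wrist",s,o)
np.savez("w2.npz",R=Rc,t=t,K=s["K"],d=s["dist"])
print({k:np.round(o[k],4).tolist() for k in("time_s","position","eef_rot","ft_force","grip_width","q")})
p=w2pix([[.5327,.0015,.042]],s["K"],s["dist"],Rc,t)[0]; print(p)
x0=int(np.clip(p[0]-120,0,300)); y0=int(np.clip(p[1]-90,0,225))
x0=min(x0,160) # keep the held coupon in view
print(x0,y0)
cv2.imwrite("pics/w2.png",cv2.resize(s["img"][y0:y0+195,x0:x0+260,::-1],None,fx=3,fy=3,interpolation=cv2.INTER_CUBIC))
cv2.imwrite("pics/w2full.png",s["img"][:,:,::-1])
E
```

```text
{'time_s': 7.75, 'position': [0.5212, -0.0569, 0.1997], 'eef_rot': [0.1504, -3.1379, -0.0002], 'ft_force': [-0.3552, -0.5247, -1.5648], 'grip_width': 0.011, 'q': [0.2654, 0.6492, -0.3971, 1.9125, 0.393, 0.6564, 1.2922]}
[342.437364   217.27457613]
160 127
```

View pics/w2.png

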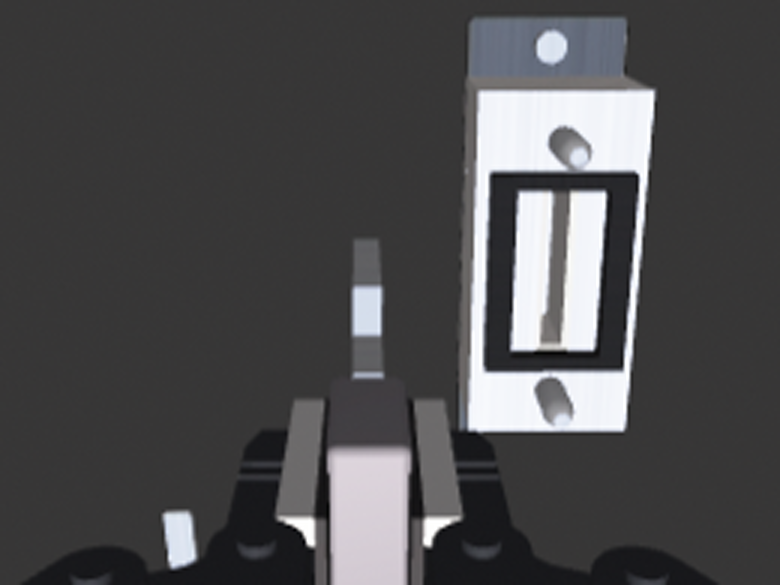

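The crop shows the lower half's face corners at (478,91), (655,90), (627,431) and (470,431). The dowel tips are at (580,157) and (563,419). The held head's top front edge runs from (330,452) to (410,452), and the coupon hangs straight.

```bash
python3 - <<'E'
from h import *
f=np.load("w2.npz"); o=env.observe();A=R.from_rotvec(o["eef_rot"]).as_matrix();P=o["position"]
def g(p,z): return pix2w((np.array(p)+1)/3-1/3+np.array([160,127]),z,f["K"],f["d"],f["R"],f["t"])[:,:2]
r=g([(478,91),(655,90),(627,431),(470,431)],.042); L=(r[2]+r[3]-r[0]-r[1])/2; print("face",r.mean(0),np.linalg.norm(L),np.degrees(np.arctan2(L[1],L[0])))
d=g([(580,157),(563,419)],.064); L=d[1]-d[0]; print("dow",d.mean(0),np.linalg.norm(L),np.degrees(np.arctan2(L[1],L[0])))
sl=g([(561,192),(551,350)],[.042]); print("slot",sl, np.degrees(np.arctan2(*(sl[1]-sl[0])[::-1])))
h=g([(330,452),(410,452)],P[2]+.010); print("head front edge in tool",(h-P[:2])@A[:2,:2])
print("yaw tool",np.degrees(np.arctan2(A[1,0],A[0,0])))
for c in (r.mean(0),d.mean(0)): print("to go tool", A[:2,:2].T@(c-P[:2]))
E
```

```text
face [0.53239477 0.0045629 ] 0.1128461358055033 6.1482340840736205
dow [0.53198797 0.00446061] 0.08150598983455538 5.797264625912197
slot [[0.50705701 0.00175564]
 [0.5593764  0.00685377]] 5.5654749926706115
head front edge in tool [[ 0.0146627  -0.00462741]
 [ 0.01465031  0.00634537]]
yaw tool -174.50518254048364
to go tool [-0.01703582  0.06012594]
to go tool [-0.0166211   0.06006307]
```

Request:
play_rows(
  commands=[
    {"dx":-0.0056,"dy":0.02,"dz":0,"rx":0,"ry":0,"rz":-0.0014},
    {"dx":-0.0112,"dy":0.04,"dz":0,"rx":0,"ry":0,"rz":0},
    {"dx":-0.0112,"dy":0.038,"dz":0,"rx":0,"ry":0,"rz":0},
    {"dx":-0.0056,"dy":0.0204,"dz":0,"rx":0,"ry":0,"rz":0},
    {"dx":0,"dy":0,"dz":0.03,"rx":0,"ry":0,"rz":0},
    {"dx":0,"dy":0,"dz":0.05,"rx":0,"ry":0,"rz":0},
    {"dx":0,"dy":0,"dz":0.05,"rx":0,"ry":0,"rz":0},
    {"dx":0,"dy":0,"dz":0.03,"rx":0,"ry":0,"rz":0},
    {"dx":0,"dy":0,"dz":0.0194,"rx":0,"ry":0,"rz":0},
    {"dx":0,"dy":0,"dz":0,"rx":0,"ry":0,"rz":0},
  ],
)

```text
time_s: 9.05
position: [0.5318, 0.0034, 0.1096]
eef_rot: [0.157, -3.137, 0.0]
ft_force: [0.6, -0.1, -0.1]
grip_width: 0.0111
```

```bash
python3 - <<'E'
from h import *
o=env.observe(); s=vision.snapshot("wrist"); Rc,t=cam("wrist",s,o)
np.savez("w3.npz",R=Rc,t=t,K=s["K"],d=s["dist"])
print({k:np.round(o[k],4).tolist() for k in("time_s","position","eef_rot","ft_force","grip_width")})
p=w2pix([[.5323,.0037,.042]],s["K"],s["dist"],Rc,t)[0]; print(p)
x0=180;y0=60
a=cv2.resize(s["img"][y0:y0+240,x0:x0+200,::-1],None,fx=2.4,fy=2.4,interpolation=cv2.INTER_CUBIC)
s2=vision.snapshot("side"); R2,t2=cam("side",s2); p=w2pix([[.5323,.0037,.06]],s2["K"],s2["dist"],R2,t2)[0]; print(p)
x,y=p.astype(int); b=cv2.resize(s2["img"][y-45:y+45,x-24:x+24,::-1],None,fx=6.4,fy=6.4,interpolation=cv2.INTER_CUBIC)
cv2.imwrite("pics/w3.png",np.hstack([a,b]))
print(a.shape,b.shape)
E
```

```text
{'time_s': 9.05, 'position': [0.5318, 0.0034, 0.1096], 'eef_rot': [0.1572, -3.1368, 0.0003], 'ft_force': [0.5915, -0.1158, -0.0569], 'grip_width': 0.0111}
[282.05270913 238.37926749]
[296.9411026  245.98669725]
(576, 480, 3) (576, 307, 3)
```

View pics/w3.png

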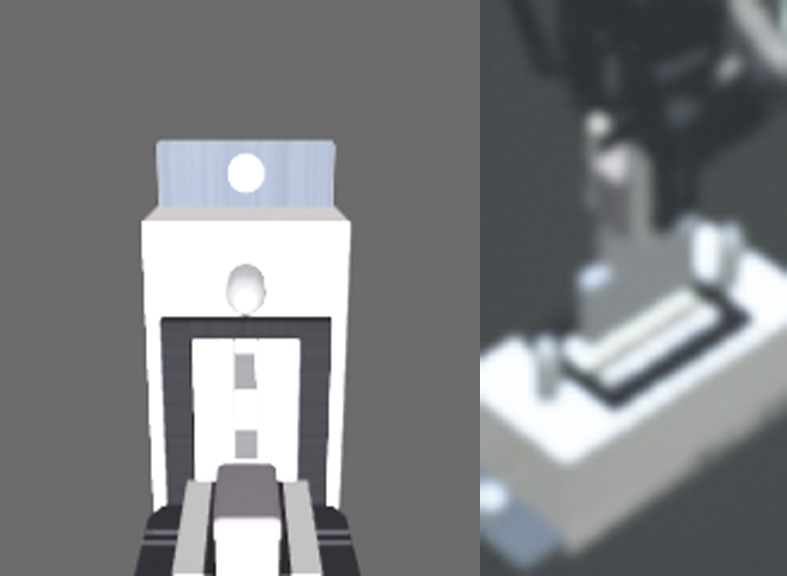

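The blade (235–257), dowel (246), seal (161–330) and face (142–350) share a centre line at x ≈ 246, so the coupon is aligned with the slot. I'll lower it now.

Request:
play_rows(
  commands=[
    {"dx":0,"dy":0,"dz":0.01,"rx":0,"ry":0,"rz":0},
    {"dx":0,"dy":0,"dz":0.01,"rx":0,"ry":0,"rz":0},
    {"dx":0,"dy":0,"dz":0.008,"rx":0,"ry":0,"rz":0},
    {"dx":0,"dy":0,"dz":0.008,"rx":0,"ry":0,"rz":0},
    {"dx":0,"dy":0,"dz":0.008,"rx":0,"ry":0,"rz":0},
    {"dx":0,"dy":0,"dz":0.008,"rx":0,"ry":0,"rz":0},
    {"dx":0,"dy":0,"dz":0.008,"rx":0,"ry":0,"rz":0},
    {"dx":0,"dy":0,"dz":0.006,"rx":0,"ry":0,"rz":0},
    {"dx":0,"dy":0,"dz":0.004,"rx":0,"ry":0,"rz":0},
    {"dx":0,"dy":0,"dz":0,"rx":0,"ry":0,"rz":0},
  ],
)

```text
time_s: 10.4
position: [0.532, 0.0036, 0.075]
eef_rot: [0.157, -3.137, -0.0]
ft_force: [0.2, -0.6, -1.1]
grip_width: 0.011
```

Request:
play_rows(
  commands=[
    {"dx":0,"dy":0,"dz":0.003,"rx":0,"ry":0,"rz":0},
    {"dx":0,"dy":0,"dz":0.003,"rx":0,"ry":0,"rz":0},
    {"dx":0,"dy":0,"dz":0.002,"rx":0,"ry":0,"rz":0},
    {"dx":0,"dy":0,"dz":0.001,"rx":0,"ry":0,"rz":0},
    {"dx":0,"dy":0,"dz":0.001,"rx":0,"ry":0,"rz":0},
    {"dx":0,"dy":0,"dz":0,"rx":0,"ry":0,"rz":0},
    {"dx":0,"dy":0,"dz":0,"rx":0,"ry":0,"rz":0},
    {"dx":0,"dy":0,"dz":0,"rx":0,"ry":0,"rz":0},
    {"dx":0,"dy":0,"dz":0,"rx":0,"ry":0,"rz":0},
    {"dx":0,"dy":0,"dz":0,"rx":0,"ry":0,"rz":0},
  ],
)

```text
time_s: 11.65
position: [0.5321, 0.0036, 0.0701]
eef_rot: [-0.157, 3.138, 0.0]
ft_force: [0.7, -0.5, -0.2]
grip_width: 0.011
```

Request:
play_rows(
  commands=[
    {"dx":0,"dy":0,"dz":0.001,"rx":0,"ry":0,"rz":0},
    {"dx":0,"dy":0,"dz":0.001,"rx":0,"ry":0,"rz":0},
    {"dx":0,"dy":0,"dz":0.001,"rx":0,"ry":0,"rz":0},
    {"dx":0,"dy":0,"dz":0.001,"rx":0,"ry":0,"rz":0},
    {"dx":0,"dy":0,"dz":0,"rx":0,"ry":0,"rz":0},
    {"dx":0,"dy":0,"dz":0,"rx":0,"ry":0,"rz":0},
    {"dx":0,"dy":0,"dz":0,"rx":0,"ry":0,"rz":0},
    {"dx":0,"dy":0,"dz":0,"rx":0,"ry":0,"rz":0},
    {"dx":0,"dy":0,"dz":0,"rx":0,"ry":0,"rz":0},
    {"dx":0,"dy":0,"dz":0,"rx":0,"ry":0,"rz":0},
  ],
)

```text
time_s: 12.9
position: [0.5322, 0.0037, 0.0699]
eef_rot: [-0.158, 3.136, -0.001]
ft_force: [-3.6, -0.2, 16.8]
grip_width: 0.011
```

Request:
play_rows(
  commands=[
    {"dx":0,"dy":0,"dz":0,"rx":0,"ry":0,"rz":0},
    {"dx":0,"dy":0,"dz":0,"rx":0,"ry":0,"rz":0},
    {"dx":0,"dy":0,"dz":0,"rx":0,"ry":0,"rz":0},
    {"dx":0,"dy":0,"dz":0,"rx":0,"ry":0,"rz":0},
    {"dx":0,"dy":0,"dz":0,"rx":0,"ry":0,"rz":0},
    {"dx":0,"dy":0,"dz":0,"rx":0,"ry":0,"rz":0},
    {"dx":0,"dy":0,"dz":0,"rx":0,"ry":0,"rz":0},
    {"dx":0,"dy":0,"dz":-0.02,"rx":0,"ry":0,"rz":0},
    {"dx":0,"dy":0,"dz":-0.05,"rx":0,"ry":0,"rz":0},
    {"dx":0,"dy":0,"dz":-0.06,"rx":0,"ry":0,"rz":0},
  ],
  jaw=0,
)

```text
time_s: 14.15
position: [0.5317, 0.0036, 0.1341]
eef_rot: [0.158, -3.137, 0.0]
ft_force: [1.8, 0.8, -0.2]
grip_width: 0.0858
```

Request:
play_rows(
  commands=[
    {"dx":0,"dy":0,"dz":-0.07,"rx":0,"ry":0,"rz":0},
    {"dx":-0.012,"dy":0.06,"dz":-0.06,"rx":0,"ry":0,"rz":0},
    {"dx":-0.02,"dy":0.09,"dz":0,"rx":0,"ry":0,"rz":0},
    {"dx":-0.02,"dy":0.09,"dz":0,"rx":0,"ry":0,"rz":0},
    {"dx":-0.02,"dy":0.09,"dz":0,"rx":0,"ry":0,"rz":0},
    {"dx":-0.02,"dy":0.09,"dz":0,"rx":0,"ry":0,"rz":0},
    {"dx":-0.02,"dy":0.0874,"dz":0,"rx":0,"ry":0,"rz":0},
    {"dx":0,"dy":0,"dz":0,"rx":0,"ry":0,"rz":-0.023},
    {"dx":0,"dy":0,"dz":0,"rx":0,"ry":0,"rz":-0.0229},
    {"dx":0,"dy":0,"dz":0,"rx":0,"ry":0,"rz":0},
  ],
)

```text
time_s: 15.4
position: [0.5622, 0.2616, 0.1986]
eef_rot: [-0.382, 3.118, 0.0]
ft_force: [-0.2, 0.0, 0.6]
grip_width: 0.0854
```

```bash
python3 - <<'E'
from h import *
o=env.observe(); s=vision.snapshot("wrist"); Rc,t=cam("wrist",s,o)
np.savez("w4.npz",R=Rc,t=t,K=s["K"],d=s["dist"])
print({k:np.round(o[k],4).tolist() for k in("time_s","position","eef_rot","ft_force","grip_width")})
x0=190;y0=90
a=cv2.resize(s["img"][y0:y0+195,x0:x0+180,::-1],None,fx=3,fy=3,interpolation=cv2.INTER_CUBIC)
s2=vision.snapshot("side"); R2,t2=cam("side",s2); p=w2pix([[.5323,.0037,.06]],s2["K"],s2["dist"],R2,t2)[0]
x,y=p.astype(int); b=cv2.resize(s2["img"][y-49:y+49,x-21:x+21,::-1],(250,585),interpolation=cv2.INTER_CUBIC)
cv2.imwrite("pics/w4.png",np.hstack([a,b]))
E
```

```text
{'time_s': 15.4, 'position': [0.5622, 0.2616, 0.1986], 'eef_rot': [-0.382, 3.1183, 0.0004], 'ft_force': [-0.195, 0.034, 0.5518], 'grip_width': 0.0854}
```

View pics/w4.png

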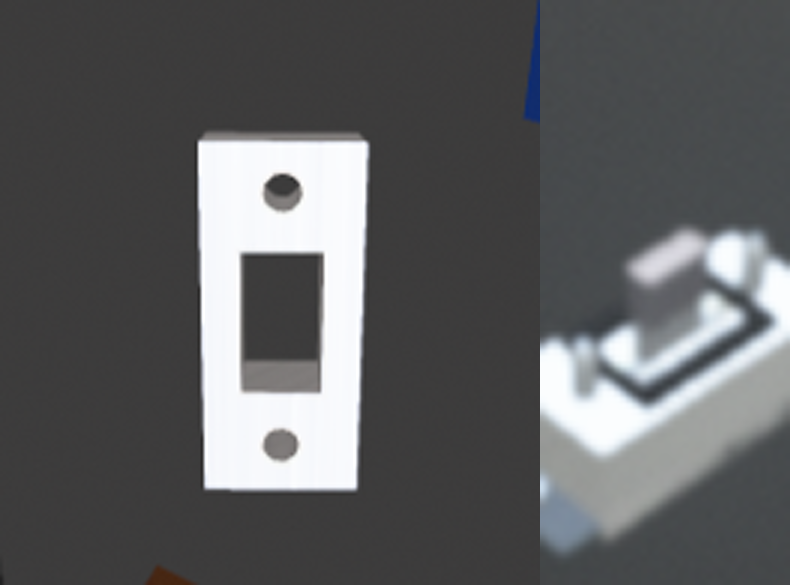

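On the right, the coupon stands upright in the slot with only its neck and head showing. On the left, the cover's corners are (198,141), (369,142), (358,489) and (205,488), and its holes are (283,192) and (281,445).

```bash
python3 - <<'E'
from h import *
f=np.load("w4.npz"); o=env.observe();A=R.from_rotvec(o["eef_rot"]).as_matrix();P=o["position"]
def g(p,z): return pix2w((np.array(p)+1)/3-1/3+np.array([190,90]),z,f["K"],f["d"],f["R"],f["t"])[:,:2]
r=g([(198,141),(369,142),(358,489),(205,488)],.036); L=(r[2]+r[3]-r[0]-r[1])/2; print("face",r.mean(0),np.linalg.norm(L),np.degrees(np.arctan2(L[1],L[0])))
d=g([(283,192),(281,445)],.036); L=d[1]-d[0]; print("hol",d.mean(0),np.linalg.norm(L),np.degrees(np.arctan2(L[1],L[0])))
print("yaw tool",np.degrees(np.arctan2(A[1,0],A[0,0]))+180)
for c in (r.mean(0),d.mean(0)): print("to go tool", A[:2,:2].T@(c-P[:2]))
E
```

```text
face [0.56170411 0.26371486] 0.1124408566341867 13.70262267278024
hol [0.56134934 0.26346288] 0.08202080925754351 13.574842911573999
yaw tool 13.919903221986658
to go tool [8.13810203e-05 2.35780873e-03]
to go tool [0.00048635 0.00219857]
```

Request:
play_rows(
  commands=[
    {"dx":0.0006,"dy":0.0028,"dz":0,"rx":0,"ry":0,"rz":0.0014},
    {"dx":0,"dy":0,"dz":0.04,"rx":0,"ry":0,"rz":0},
    {"dx":0,"dy":0,"dz":0.06,"rx":0,"ry":0,"rz":0},
    {"dx":0,"dy":0,"dz":0.06,"rx":0,"ry":0,"rz":0},
    {"dx":0,"dy":0,"dz":0.06,"rx":0,"ry":0,"rz":0},
    {"dx":0,"dy":0,"dz":0.05,"rx":0,"ry":0,"rz":0},
    {"dx":0,"dy":0,"dz":0.04,"rx":0,"ry":0,"rz":0},
    {"dx":0,"dy":0,"dz":0.03,"rx":0,"ry":0,"rz":0},
    {"dx":0,"dy":0,"dz":0.011,"rx":0,"ry":0,"rz":0},
    {"dx":0,"dy":0,"dz":0,"rx":0,"ry":0,"rz":0},
  ],
)

```text
time_s: 16.75
position: [0.5619, 0.2631, 0.0227]
eef_rot: [-0.376, 3.119, 0.0]
ft_force: [-1.0, 0.2, 0.1]
grip_width: 0.0852
```

Request:
play_rows(
  commands=[
    {"dx":0,"dy":0,"dz":0,"rx":0,"ry":0,"rz":0},
    {"dx":0,"dy":0,"dz":0,"rx":0,"ry":0,"rz":0},
    {"dx":0,"dy":0,"dz":0,"rx":0,"ry":0,"rz":0},
    {"dx":0,"dy":0,"dz":0,"rx":0,"ry":0,"rz":0},
    {"dx":0,"dy":0,"dz":0,"rx":0,"ry":0,"rz":0},
    {"dx":0,"dy":0,"dz":0,"rx":0,"ry":0,"rz":0},
    {"dx":0,"dy":0,"dz":0,"rx":0,"ry":0,"rz":0},
    {"dx":0,"dy":0,"dz":0,"rx":0,"ry":0,"rz":0},
    {"dx":0,"dy":0,"dz":0,"rx":0,"ry":0,"rz":0},
    {"dx":0,"dy":0,"dz":0,"rx":0,"ry":0,"rz":0},
  ],
  jaw=1,
)

```text
time_s: 18.0
position: [0.5624, 0.2631, 0.0235]
eef_rot: [-0.376, 3.118, 0.0]
ft_force: [-0.3, -0.4, 5.5]
grip_width: 0.0495
```

Request:
play_rows(
  commands=[
    {"dx":0,"dy":0,"dz":-0.03,"rx":0,"ry":0,"rz":0},
    {"dx":0,"dy":0,"dz":-0.07,"rx":0,"ry":0,"rz":0},
    {"dx":0,"dy":0,"dz":-0.08,"rx":0,"ry":0,"rz":0},
    {"dx":0,"dy":0,"dz":-0.08,"rx":0,"ry":0,"rz":0},
    {"dx":0.01,"dy":-0.03,"dz":-0.053,"rx":0,"ry":0,"rz":0},
    {"dx":0.025,"dy":-0.068,"dz":0,"rx":0,"ry":0,"rz":0},
    {"dx":0.033,"dy":-0.09,"dz":0,"rx":0,"ry":0,"rz":0},
    {"dx":0.037,"dy":-0.1,"dz":0,"rx":0,"ry":0,"rz":0},
    {"dx":0.037,"dy":-0.1,"dz":0,"rx":0,"ry":0,"rz":0},
    {"dx":0.025,"dy":-0.068,"dz":0,"rx":0,"ry":0,"rz":0},
  ],
)

```text
time_s: 19.25
position: [0.5335, 0.018, 0.1792]
eef_rot: [0.372, -3.118, 0.003]
ft_force: [0.5, -0.2, -4.8]
grip_width: 0.0487
```

Request:
play_rows(
  commands=[
    {"dx":0.0136,"dy":-0.0337,"dz":0,"rx":0,"ry":0,"rz":0},
    {"dx":0,"dy":0,"dz":0,"rx":0,"ry":0,"rz":0.02},
    {"dx":0,"dy":0,"dz":0,"rx":0,"ry":0,"rz":0.0244},
    {"dx":0,"dy":0,"dz":0.02,"rx":0,"ry":0,"rz":0},
    {"dx":0,"dy":0,"dz":0.04,"rx":0,"ry":0,"rz":0},
    {"dx":0,"dy":0,"dz":0.03,"rx":0,"ry":0,"rz":0},
    {"dx":0,"dy":0,"dz":0.02,"rx":0,"ry":0,"rz":0},
    {"dx":0,"dy":0,"dz":0,"rx":0,"ry":0,"rz":0},
    {"dx":0,"dy":0,"dz":0,"rx":0,"ry":0,"rz":0},
    {"dx":0,"dy":0,"dz":0,"rx":0,"ry":0,"rz":0},
  ],
)

```text
time_s: 20.5
position: [0.5327, 0.0037, 0.1246]
eef_rot: [-0.158, 3.136, 0.0]
ft_force: [-0.2, 0.6, -3.9]
grip_width: 0.049
```

```bash
python3 - <<'E'
from h import *
o=env.observe(); s=vision.snapshot("wrist"); Rc,t=cam("wrist",s,o)
np.savez("w5.npz",R=Rc,t=t,K=s["K"],d=s["dist"])
print({k:np.round(o[k],4).tolist() for k in("time_s","position","eef_rot","ft_force","grip_width")})
x0=180;y0=100
a=cv2.resize(s["img"][y0:y0+200,x0:x0+200,::-1],None,fx=2.9,fy=2.9,interpolation=cv2.INTER_CUBIC)
s2=vision.snapshot("side"); R2,t2=cam("side",s2); p=w2pix([[.5323,.0037,.08]],s2["K"],s2["dist"],R2,t2)[0]
x,y=p.astype(int); b=cv2.resize(s2["img"][y-66:y+66,x-25:x+25,::-1],(220,580),interpolation=cv2.INTER_CUBIC)
cv2.imwrite("pics/w5.png",np.hstack([a,b]))
E
```

```text
{'time_s': 20.5, 'position': [0.5327, 0.0037, 0.1246], 'eef_rot': [-0.1579, 3.1364, 0.0002], 'ft_force': [-0.1936, 0.579, -3.8734], 'grip_width': 0.049}
```

View pics/w5.png

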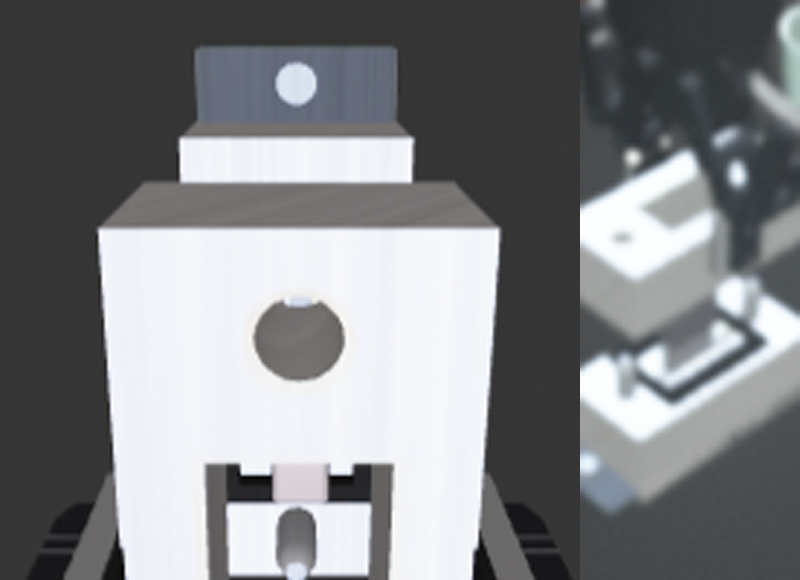

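The wrist view shows the cover hole at (299,339) and the window at x 205–395. Through the window I can see the coupon head (273–328) and the far dowel's tip at (295,572). The foot hole is at (296,84). In the side view the cover is level above the cell.

```bash
python3 - <<'E'
from h import *
f=np.load("w5.npz"); o=env.observe();A=R.from_rotvec(o["eef_rot"]).as_matrix();P=o["position"]
def g(p,z): 
    w=pix2w((np.array(p)+.5)/2.9-.5+np.array([180,100]),z,f["K"],f["d"],f["R"],f["t"])[:,:2]; return ((w-P[:2])@A[:2,:2]).round(4)
zt=P[2]+.0125
print("cover hole",g([(299,339)],zt),"edge corners",g([(98,228),(499,228)],zt),"window edge",g([(205,464),(395,464)],zt))
print("dowel tip",g([(295.5,572)],.064),"face edge",g([(179,137),(413,137)],.042),"dowel base",g([(297,515)],.042))
print("head",g([(273,490),(328,490)],.08), "foot hole",g([(296,84)],.008))
E
```

```text
cover hole [[0.0419 0.0007]] edge corners [[ 0.0566 -0.0245]
 [ 0.0566  0.0257]] window edge [[ 0.0239 -0.0121]
 [ 0.0239  0.0138]]
dowel tip [[-0.0407 -0.0001]] face edge [[ 0.0568 -0.0259]
 [ 0.0567  0.0262]] dowel base [[-0.0383  0.0003]]
head [[-0.0107 -0.0046]
 [-0.0107  0.0067]] foot hole [[0.0661 0.0001]]
```

Request:
play_rows(
  commands=[
    {"dx":0,"dy":-0.0012,"dz":0,"rx":0,"ry":0,"rz":0},
    {"dx":0,"dy":0,"dz":0.012,"rx":0,"ry":0,"rz":0},
    {"dx":0,"dy":0,"dz":0.012,"rx":0,"ry":0,"rz":0},
    {"dx":0,"dy":0,"dz":0.012,"rx":0,"ry":0,"rz":0},
    {"dx":0,"dy":0,"dz":0.012,"rx":0,"ry":0,"rz":0},
    {"dx":0,"dy":0,"dz":0.012,"rx":0,"ry":0,"rz":0},
    {"dx":0,"dy":0,"dz":0.01,"rx":0,"ry":0,"rz":0},
    {"dx":0,"dy":0,"dz":0.006,"rx":0,"ry":0,"rz":0},
    {"dx":0,"dy":0,"dz":0.006,"rx":0,"ry":0,"rz":0},
    {"dx":0,"dy":0,"dz":0,"rx":0,"ry":0,"rz":0},
  ],
)

```text
time_s: 21.85
position: [0.5322, 0.0031, 0.0829]
eef_rot: [0.158, -3.137, -0.0]
ft_force: [-0.0, -0.0, -4.3]
grip_width: 0.0493
```

Request:
play_rows(
  commands=[
    {"dx":0,"dy":0,"dz":0.004,"rx":0,"ry":0,"rz":0},
    {"dx":0,"dy":0,"dz":0.004,"rx":0,"ry":0,"rz":0},
    {"dx":0,"dy":0,"dz":0.004,"rx":0,"ry":0,"rz":0},
    {"dx":0,"dy":0,"dz":0.002,"rx":0,"ry":0,"rz":0},
    {"dx":0,"dy":0,"dz":0,"rx":0,"ry":0,"rz":0},
    {"dx":0,"dy":0,"dz":0,"rx":0,"ry":0,"rz":0},
    {"dx":0,"dy":0,"dz":0,"rx":0,"ry":0,"rz":0},
    {"dx":0,"dy":0,"dz":0,"rx":0,"ry":0,"rz":0},
    {"dx":0,"dy":0,"dz":0,"rx":0,"ry":0,"rz":0},
    {"dx":0,"dy":0,"dz":0,"rx":0,"ry":0,"rz":0},
  ],
)

```text
time_s: 23.1
position: [0.5323, 0.0031, 0.0761]
eef_rot: [-0.158, 3.138, 0.0]
ft_force: [0.2, -0.3, -3.9]
grip_width: 0.0495
```

Request:
play_rows(
  commands=[
    {"dx":0,"dy":0,"dz":0.004,"rx":0,"ry":0,"rz":0},
    {"dx":0,"dy":0,"dz":0.004,"rx":0,"ry":0,"rz":0},
    {"dx":0,"dy":0,"dz":0.004,"rx":0,"ry":0,"rz":0},
    {"dx":0,"dy":0,"dz":0.004,"rx":0,"ry":0,"rz":0},
    {"dx":0,"dy":0,"dz":0.003,"rx":0,"ry":0,"rz":0},
    {"dx":0,"dy":0,"dz":0.002,"rx":0,"ry":0,"rz":0},
    {"dx":0,"dy":0,"dz":0,"rx":0,"ry":0,"rz":0},
    {"dx":0,"dy":0,"dz":0,"rx":0,"ry":0,"rz":0},
    {"dx":0,"dy":0,"dz":0,"rx":0,"ry":0,"rz":0},
    {"dx":0,"dy":0,"dz":0,"rx":0,"ry":0,"rz":0},
  ],
)

```text
time_s: 24.35
position: [0.5323, 0.0031, 0.0664]
eef_rot: [-0.158, 3.137, -0.0]
ft_force: [-3.1, -0.1, 8.1]
grip_width: 0.0491
```

Request:
play_rows(
  commands=[
    {"dx":0,"dy":0,"dz":0.001,"rx":0,"ry":0,"rz":0},
    {"dx":0,"dy":0,"dz":0.001,"rx":0,"ry":0,"rz":0},
    {"dx":0,"dy":0,"dz":0.001,"rx":0,"ry":0,"rz":0},
    {"dx":0,"dy":0,"dz":0.001,"rx":0,"ry":0,"rz":0},
    {"dx":0,"dy":0,"dz":0,"rx":0,"ry":0,"rz":0},
    {"dx":0,"dy":0,"dz":0,"rx":0,"ry":0,"rz":0},
    {"dx":0,"dy":0,"dz":0,"rx":0,"ry":0,"rz":0},
    {"dx":0,"dy":0,"dz":0,"rx":0,"ry":0,"rz":0},
    {"dx":0,"dy":0,"dz":0,"rx":0,"ry":0,"rz":0},
    {"dx":0,"dy":0,"dz":0,"rx":0,"ry":0,"rz":0},
  ],
)

```text
time_s: 25.6
position: [0.5322, 0.0031, 0.0654]
eef_rot: [-0.158, 3.137, -0.001]
ft_force: [-5.0, -0.3, 19.0]
grip_width: 0.0493
```

Request:
play_rows(
  commands=[
    {"dx":0,"dy":0,"dz":0.001,"rx":0,"ry":0,"rz":0},
    {"dx":0,"dy":0,"dz":0.001,"rx":0,"ry":0,"rz":0},
    {"dx":0,"dy":0,"dz":0,"rx":0,"ry":0,"rz":0},
    {"dx":0,"dy":0,"dz":0,"rx":0,"ry":0,"rz":0},
    {"dx":0,"dy":0,"dz":0,"rx":0,"ry":0,"rz":0},
    {"dx":0,"dy":0,"dz":0,"rx":0,"ry":0,"rz":0},
    {"dx":0,"dy":0,"dz":0,"rx":0,"ry":0,"rz":0},
    {"dx":0,"dy":0,"dz":0,"rx":0,"ry":0,"rz":0},
    {"dx":0,"dy":0,"dz":0,"rx":0,"ry":0,"rz":0},
    {"dx":0,"dy":0,"dz":0,"rx":0,"ry":0,"rz":0},
  ],
)

```text
time_s: 26.85
position: [0.5323, 0.0031, 0.0654]
eef_rot: [-0.158, 3.136, -0.002]
ft_force: [-7.0, -0.1, 28.4]
grip_width: 0.0489
```

```bash
python3 - <<'E'
from h import *
o=env.observe(); s=vision.snapshot("wrist")
print({k:np.round(o[k],4).tolist() for k in("time_s","position","eef_rot","ft_force","ft_torque","grip_width")})
a=cv2.resize(s["img"][60:260,180:380,::-1],None,fx=2.9,fy=2.9,interpolation=cv2.INTER_CUBIC)
s2=vision.snapshot("side"); R2,t2=cam("side",s2); p=w2pix([[.5323,.0037,.06]],s2["K"],s2["dist"],R2,t2)[0]
x,y=p.astype(int); b=cv2.resize(s2["img"][y-58:y+58,x-22:x+22,::-1],(220,580),interpolation=cv2.INTER_CUBIC)
cv2.imwrite("pics/w6.png",np.hstack([a,b]))
E
```

```text
{'time_s': 26.85, 'position': [0.5323, 0.0031, 0.0654], 'eef_rot': [-0.158, 3.1359, -0.0016], 'ft_force': [-7.0168, -0.1173, 28.4022], 'ft_torque': [0.1641, 1.4765, 0.0708], 'grip_width': 0.0489}
```

View pics/w6.png

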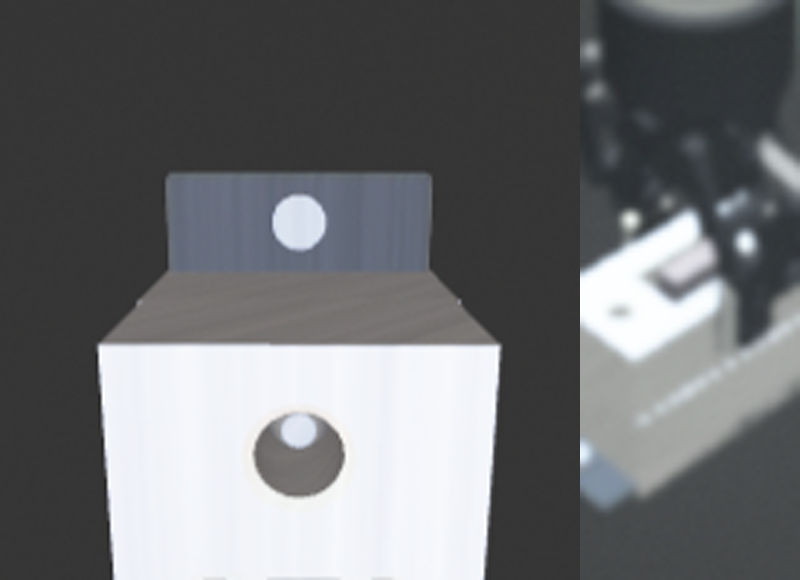

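The dowel sits in the hole at (299,430), no gap shows at the joint, and the head fills the window. An extra 1 mm of command raised the force by 9 N with no movement, so the cover is seated.

```bash
python3 -c "
from station import env
print(env.hand_in())"
```

```text
the job is handed in; nothing more can be done
None
```

The coupon is fully home in the slot and released. The cover is fitted over both dowels, and I handed the job in at about 27 s with the gripper still holding it pressed shut.

- **Coupon:** it met the slot floor with the tool at z = 0.0699 m, against 0.070 m expected, and the force rose to 17 N. After I let go, the side picture showed it standing upright with only the neck and head above the face.
- **Cover:** it went over the dowels with no measurable side force. It stopped with the tool at z = 0.0654 m, against 0.0655 m calculated for shut. A further 1 mm of push added 9 N with no movement, so it is hard against the face with the seal pressed in. I ended holding about 28 N of push at a 49 mm grip.
- **Last picture:** no gap at the joint, a dowel showing in the near hole and the coupon head in the window.
- **Disagreements:** the top and wrist cameras differed by about 3 mm in y. I used the wrist view less about 0.9 mm, and both fits bore it out. The gripper read about 1 mm under the true widths of the coupon head and cover.
- **Not checked:** I took no final picture of the bystanders. I saw no unexpected contact force during the moves.

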